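# Set a lapping plate flush on the bevel jig

### The arm

A 6-joint arm with a two-finger parallel gripper is mounted at the origin on a cart in front of the work surface, level with it; the furniture and walls round the work are solid. World frame = base frame: x ahead of the robot, y to its left, z up, the work surface at z = 0. Lengths are in m, angles in degrees, forces in N, time in s.
With the tool pointing down it reaches from about 0.4 to 0.825 m from the base axis. Payload 7 kg.
Tool frame: the origin (TCP) lies midway between the tips of the shut fingers; the grasp point (between the pads) lies 19 mm behind it; z points along the fingers, y is the line along which they close (so a half turn about z gives the same grasp; the last joint's range is limited). The gripper opens to 88 mm and grips with 3 to 60 N. Pads are 19 mm wide; open, the fingers measure 130 mm over their backs; the gripper's body (78 mm by 193 mm) begins 47 mm behind the grasp point.
Start: joints at [83.256, 20.546, 0.682, 0, -70.136, -16.507], TCP at [0.266, 0.62, 0.201] pointing down, gripper open.
Joint ranges: [-176.03, 176.03], [-82.01, 121.73], [-58.28, 71.71], [-173.87, 95.51], [-174.79, -0.11], [-173.66, 173.66]. Speed limits (degrees/s): [136.94, 136.94, 172.46, 180, 180, 180].

### API

Orientations are given as [roll, pitch, yaw] about the fixed x, y, z axes, in that order (R = Rz(yaw) Ry(pitch) Rx(roll)).
In Python, from plant import ctrl, viewer, close_job gives the robot as it stands. The module is installed in compiled form; this text tells all that it offers.
- The arm moves only by the tool step_arm, never from a script. Its argument "moves" is a list that holds one entry, the list of rows, each a list of 5 numbers: the shift along the world's x, y, z in cm, then the turn about the world's z in rad, then the finger opening in cm, from 0 to 8.76. In form: [[[tx, ty, tz, twist, grip], ...]]. A call has 1 to 10 rows; each row shifts and turns the commanded pose from where the row before left it; what a row does not reach is not made up. A row lasts 1/10 s, in which the tool goes at most 50 mm and 8.59 degrees, less where a joint would pass 70% of its speed; a pose out of reach is approached as far as the arm can. A call with a gripper value outside its range is refused whole. The fingers move at their own pace and stop on an object; the grip force is fixed at half the most. Time passes only in rows, so rows that do not move let the fingers close. It gives the time, the measured TCP pose, the force, the opening and the grip force at its end, in the units of the state.
- ctrl.get_obs(): the state, without advancing time (a new reading comes with each control period).
- viewer.snapshot(name): name is "scene" or "top" or "wrist"; returns (picture, depth): 480x640x3 uint8, blue, green, red; 480x640 float32, m along the optical axis (not along the pixel's ray), 0 where there is no reading.
- viewer.camera_info(name): a dict with "camera_matrix" (3x3 intrinsics, pixels), "eye" and "orientation" of the camera in the world. Camera axes: x right, y down, z forward; pixel columns grow to the right and rows downward; lengths in m; the calibration is good to about 2 mm. The wrist camera is an equidistant fisheye: a pixel r from the principal point sees the ray r / f radians off the axis. A picture is of the moment at which its call begins: read the wrist's pose just before it. camera_info takes no time and is no camera call; for the wrist camera it gives the pose at the moment of the call.
- close_job(): hands the job in; it is judged then, once.
The state is a dict: "clock": time; "joint_pos": joint angles; "qvel": joint speeds; "tau": joint torques, N m; "tool_pos": TCP position; "orientation": TCP orientation; "force": force on the tool from outside, world axes, zero at the start; "moment": the same for the moment, N m; "opening": finger opening in m; "gripper_force": force on a finger pad.
Only numpy, scipy, OpenCV 4.12 (cv2) and the standard library are available. Lean on these libraries where they do the work, as an engineer would, in place of code of your own. Each camera call takes 0.05 s, during which the arm holds its last target. There are 200 camera calls.

### The job

Pick up the flat lapping plate by its upright wooden fin and hook its fork over the guide rail of the bevel jig, on the free stretch of rail at the left, beside the tilting table. Keeping it hooked, slide it right along the rail until its fork is against the stop collar, then tilt it down until it lies flush on the sloped steel face and press gently, so that the sprung face gives about half of its 8 mm travel, never all of it. Finish while still holding the plate pressed there; do not shift the collar or the table's angle, and leave the other things on the bench alone.

Things in the scene. Friction and masses are not known exactly. Their poses are not given: they have to be found in the camera images.
- carrier: Loose lapping plate, 0.18 kg: flat steel 116 x 44 x 6 mm, x = -55 to +61, y = -22 to +22, underside z = 0; origin on the underside, z up. Carries a wooden fin on top and a fork at its +x end. At the start it lies flat in front of the jig, fork (+x) toward the robot's right.
- carrier_fin (a point): Grip point in the light wooden fin, at (20, 0, 30) mm in the plate's frame, axes as the plate's. The fin is 36 mm long in x, 12 mm thick in y (pinch across y), and tops out at z = 48; a bracket round its foot reaches z = 10.
- carrier_slot (a point): Middle of the fork's slot, at (68, 0, 22) mm in the plate's frame, axes as the plate's. The aluminium fork is 44 mm wide in y and open downward: two legs 6 mm thick at x = 58 and 78, tips at z = 0, so the slot is 14 mm wide (x = 61 to 75); the bridge over it spans z = 35 to 42.
- fixture: Bevel jig, fixed to the table: wooden base 185 x 360 x 12 mm. Origin on the table below the rail's middle; y along the rail (left), x away from the robot. Posts 16 mm thick at y = -168 and +168 carry the rail. The tilting table and its lugs fill y = -149 to +69; hook the fork on left of it, its middle at y = 95 to 135.
- rail_mid (a point): Middle of the guide rail's axis, 134 mm above the table; axes as the jig's. Straight steel bar, 8 mm in diameter, along y.
- platen_top (a point): Middle of the top of the sprung steel face, 132 x 180 x 7 mm. z its normal, y along the rail, x up the slope. It slopes down toward the robot by 0.22 to 0.50 rad, clamped by friction. The tilt pin is 34 mm below the rail; the unpressed face is 12 mm above the pin, so the rail runs 18 to 21 mm above a flush plate's underside, inside the slot.
- platen (a joint): How far the sprung face is pressed in along its normal, m: 0 at rest, stop at 0.008. Spring 1.5 N per mm with about 1 N preload; the face stays parallel.
- collar_face (a point): Centre (on the rail's axis) of the left, +y end face of the stop collar: dark steel ring 26 mm in diameter, 12 mm long, brass screw on top, clamped by friction 30 to 100 mm right of the rail's middle. With the fork against it the slot's middle is 22 mm left (+y) of this point. Axes as the jig's.
- polish_bar: Green bar 28 x 78 x 24 mm on the bench, a bystander; origin under its middle.
- eye_loupe: Black eye loupe, 34 mm across, 30 mm high, a bystander; origin under its middle.
- blank_jar: Small heap of metal blanks, 38 x 40 x 31 mm, a bystander; origin under its middle.

How it is judged:
By the outcome, as a careful person would: the job done as asked, in the order asked, and still so for the second after the job is handed in, while the arm keeps its last pose, push and grip.
It also fails if it takes over 48 s, if anything falls off the work surface, if the arm or the gripper's body presses on something with over 40 N, if the wrist force passes 120 N, or if a joint passes its speed limit or range.

## Working session

There is one attempt and no reset: what is moved stays moved. The work goes in short steps, Python scripts to look and compute and a tool call to move; the robot and the scene stay as the last step left them, time stands still between calls to the robot, and variables do not carry over. Pictures are saved under pics/ and viewed, at most 10 in all, crops included, and the job is handed in when it is done.

Besides the shell and the picture viewer there is one more tool, called after "Request:" by a JSON object that holds its "fn" and its "kwargs", one argument or row to a line. step_arm: Moves the arm, as the interface text tells. Its arguments: {"type":"object","properties":{"moves":{"type":"array","items":{"type":"array","items":{"type":"array","items":{"type":"number"}}}}},"required":["moves"]}

```bash
mkdir -p pics; cat > h.py <<'E'
import numpy as np, cv2
from plant import ctrl, viewer, close_job
from scipy.spatial.transform import Rotation as Ro
def Rm(o):
    o=np.array(o,float)
    if o.shape==(3,3): return o
    if o.size==4: return Ro.from_quat(o).as_matrix()
    return Ro.from_euler('xyz',o,degrees=True).as_matrix()
def snap(n,f=None):
    i=viewer.camera_info(n); p,d=viewer.snapshot(n)
    if f: cv2.imwrite('pics/'+f,p)
    return p,d,i
def cloud(d,i,fish=False):
    K=np.array(i['camera_matrix']); v,u=np.mgrid[:480,:640]
    x=(u-K[0,2])/K[0,0]; y=(v-K[1,2])/K[1,1]
    if fish:
        r=np.hypot(x,y)+1e-9; s=np.tan(np.minimum(r,1.5))/r; x=x*s;y=y*s
    P=np.stack([x*d,y*d,d],-1)@Rm(i['orientation']).T+np.array(i['eye'])
    P[d<=0]=np.nan
    return P
E
python3 - <<'E'
from h import *
for n in('scene','top'):
    p,d,i=snap(n,n+'.png'); np.savez(n,p=p,d=d,P=cloud(d,i)); print(n,i)
o=ctrl.get_obs(); print({k:np.round(v,3) for k,v in o.items()})
E
```

```text
scene {'camera_matrix': array([[508.78277156,   0.        , 317.90046201],
       [  0.        , 508.78277156, 242.98697778],
       [  0.        ,   0.        ,   1.        ]]), 'eye': array([-0.1090254 ,  0.44434147,  0.56093573]), 'orientation': array([-121.83227542,    0.82185862, -122.61227974])}
top {'camera_matrix': array([[581.19999967,   0.        , 317.62797861],
       [  0.        , 581.19999967, 245.31099183],
       [  0.        ,   0.        ,   1.        ]]), 'eye': array([0.34651583, 0.05338596, 1.31146417]), 'orientation': array([-170.65527229,   -0.6041787 ,  -88.68621615])}
{'clock': np.float64(0.1), 'joint_pos': array([ 8.3257e+01,  2.0587e+01,  6.3900e-01, -1.7000e-02, -7.0135e+01,
       -1.6506e+01]), 'qvel': array([0.03 , 0.   , 0.118, 0.062, 0.095, 0.027]), 'tau': array([-1.0000e-03, -5.8416e+01,  2.9375e+01,  7.0150e+00,  1.0000e-02,
       -0.0000e+00]), 'tool_pos': array([0.266, 0.62 , 0.2  ]), 'orientation': array([ 1.79916e+02, -8.00000e-03, -2.32550e+01]), 'force': array([-0.463,  0.733,  0.602]), 'moment': array([-0.001,  0.003, -0.031]), 'gripper_force': np.float64(0.0), 'opening': np.float64(0.088)}
```

View pics/scene.png

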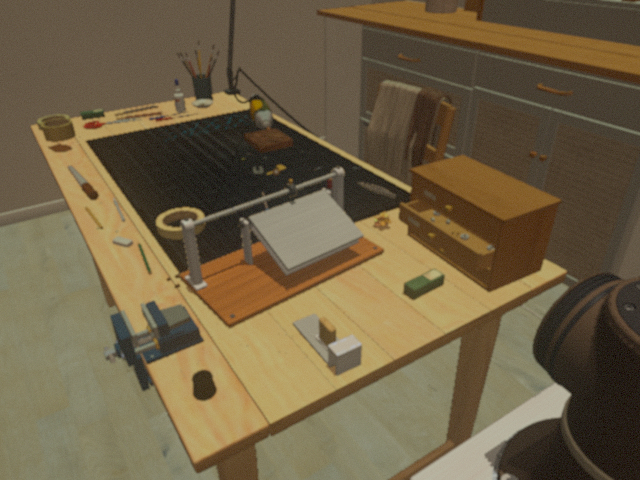

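View pics/top.png

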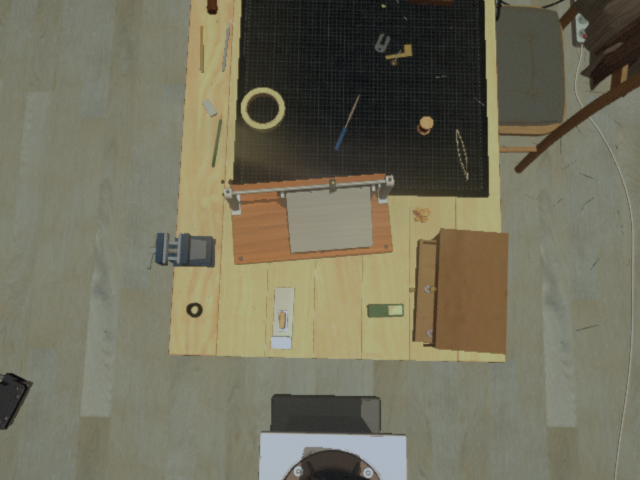

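The scene view shows the jig with its rail behind and the plate in front. In the top view the rail runs from (233,191) to (388,180), the collar is at (333,184), the platen is around (330,220), the plate is at (284,315) with its fork at (282,342) toward the robot, the loupe is at (195,310), and the bar is at (385,310).

```bash
python3 - <<'E'
from h import *
i=viewer.camera_info('top');K=np.array(i['camera_matrix']);R=Rm(i['orientation']);e=np.array(i['eye'])
def onz(u,v,z):
    r=R@np.array([(u-K[0,2])/K[0,0],(v-K[1,2])/K[1,1],1]);return e+r*(z-e[2])/r[2]
T=np.load('top.npz');P=T['P'];p=T['p']
print('table z',np.nanmedian(P[280:340,220:260,2]))
# platen plane
def plane(Q):
    Q=Q.reshape(-1,3);Q=Q[~np.isnan(Q[:,0])];c=np.median(Q,0)
    for _ in range(3):
        n=np.linalg.svd(Q-Q.mean(0),full_matrices=False)[2][2];m=Q.mean(0);Q=Q[abs((Q-m)@n)<.006]
    return m,n*np.sign(n[2]),len(Q)
m,n,k=plane(P[200:245,296:365]);print('platen top',m,n,k,'slope',np.arccos(n[2]))
S=np.load('scene.npz');Ps=S['P']
m,n,k=plane(Ps[215:255,275:340]);print('platen scene',m,n,k,np.arccos(n[2]))
for u,v in((233,189),(388,179)): print('rail/post px',onz(u,v,.134),P[v,u])
big=cv2.resize(p[165:360,165:425],None,fx=3,fy=3,interpolation=cv2.INTER_CUBIC);cv2.imwrite('pics/crop.png',big)
# rail pts by depth height in scene and top
for A,nm in((P,'top'),(Ps,'scene')):
    q=A.reshape(-1,3);q=q[(abs(q[:,2]-.134)<.012)&(q[:,0]>.3)&(q[:,0]<.65)&(abs(q[:,1])<.3)];print(nm,len(q))
    if len(q)>20: print(cv2.fitLine(q.astype(np.float32),cv2.DIST_HUBER,0,.01,.01).ravel(), q.min(0),q.max(0))
for (u,v,z) in((282,342,.042),(282,318,.048),(284,290,.006)): print(onz(u,v,z),P[v,u])
E
```

```text
table z 0.00034068387724839333
platen top [0.60028923 0.01947608 0.08342024] [-0.40071045 -0.04338779  0.91517683] 3039 slope 0.4148498914657473
platen scene [0.58898965 0.0312215  0.07814982] [-0.39975073 -0.0433522   0.91559813] 2508 0.4138033771540069
rail/post px [0.65502968 0.22439906 0.134     ] [0.68635079 0.24176074 0.01446086]
rail/post px [ 0.6849334  -0.09877246  0.134     ] [ 0.68001804 -0.09656244  0.1511021 ]
top 221
[0.407483   0.9128528  0.02563822 0.5639029  0.03438733 0.13320914] [ 0.34217432 -0.25506985  0.12201878] [0.64991619 0.24118583 0.14584316]
scene 1904
[ 0.5100386   0.86013323 -0.00560101  0.48504162 -0.05460335  0.13459638] [ 0.33415783 -0.29993272  0.12201383] [0.64995888 0.24204514 0.14599703]
[0.34283764 0.11665517 0.042     ] [0.34283413 0.11671562 0.04078714]
[0.39390647 0.11803518 0.048     ] [0.39391269 0.11804368 0.04783396]
[0.45802294 0.11774824 0.006     ] [0.45805696 0.11776787 0.00560174]
```

View pics/crop.png

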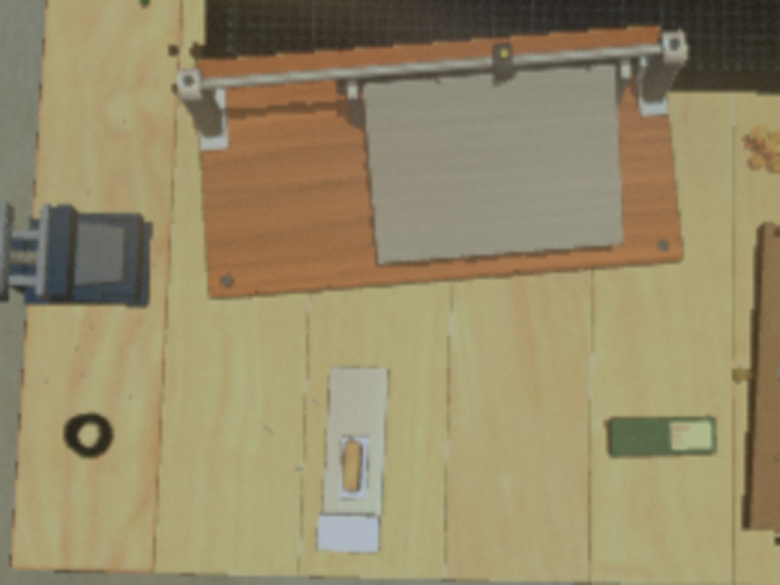

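```bash
python3 - <<'E'
from h import *
i=viewer.camera_info('top');K=np.array(i['camera_matrix']);R=Rm(i['orientation']);e=np.array(i['eye'])
def c(x,y,z):
    u,v=165+(x+.5)/3-.5,165+(y+.5)/3-.5
    r=R@np.array([(u-K[0,2])/K[0,0],(v-K[1,2])/K[1,1],1]);return (e+r*(z-e[2])/r[2]).round(4)
for nm,x,y,z in(('railL',210,80,.134),('railR',655,48,.134),('collarL',493,61,.134),('postL',190,80,.15),('postR',673,44,.15),('plate far',359,369,.006),('plate near',351,513,.006),('fin far',355,440,.048),('fin near',352,491,.048),('forkfar',350,515,.042),('forknear',348,551,.042),('bed UL',362,84,.115),('bed UR',618,66,.115),('bed LL',380,264,.06),('bed LR',622,243,.06)): print(nm,c(x,y,z))
T=np.load('top.npz');P=T['P']
for y in(435,445,455,465,475,485): print(np.round(P[165+y//3,(165+340//3):(165+364//3),1:].reshape(-1,2),3).tolist())
E
```

```text
railL [0.6501 0.2207 0.134 ]
railR [ 0.6811 -0.0883  0.134 ]
collarL [0.6688 0.0246 0.134 ]
postL [0.6456 0.2321 0.15  ]
postR [ 0.6797 -0.0988  0.15  ]
plate far [0.4633 0.1172 0.006 ]
plate near [0.3566 0.1196 0.006 ]
fin far [0.4083 0.1163 0.048 ]
fin near [0.3718 0.1173 0.048 ]
forkfar [0.3549 0.1185 0.042 ]
forknear [0.3293 0.1191 0.042 ]
bed UL [0.6549 0.1162 0.115 ]
bed UR [ 0.6726 -0.0644  0.115 ]
bed LL [0.5351 0.1018 0.06  ]
bed LR [ 0.5549 -0.0738  0.06  ]
[[0.13, 0.002], [0.127, 0.008], [0.125, 0.007], [0.123, 0.007], [0.121, 0.007], [0.118, 0.011], [0.117, 0.001], [0.114, 0.006]]
[[0.129, 0.006], [0.127, 0.008], [0.123, 0.048], [0.121, 0.048], [0.118, 0.047], [0.116, 0.049], [0.114, 0.047], [0.113, 0.019]]
[[0.129, 0.005], [0.127, 0.008], [0.123, 0.045], [0.12, 0.049], [0.118, 0.047], [0.116, 0.048], [0.114, 0.051], [0.113, 0.027]]
[[0.129, 0.011], [0.124, 0.051], [0.122, 0.048], [0.12, 0.048], [0.118, 0.044], [0.116, 0.047], [0.114, 0.047], [0.113, 0.013]]
[[0.128, 0.011], [0.124, 0.044], [0.122, 0.046], [0.12, 0.047], [0.118, 0.048], [0.115, 0.053], [0.113, 0.049], [0.113, 0.009]]
[[0.128, 0.006], [0.124, 0.046], [0.122, 0.05], [0.12, 0.048], [0.118, 0.046], [0.115, 0.05], [0.113, 0.047], [0.113, 0.005]]
```

Request:
{"fn": "step_arm", "kwargs": {
  "moves": [
    [[0.5, -4, 0, 0.08, 8.76], [1, -4, 0, 0.08, 8.76], [1, -4, 0, 0.08, 8.76], [1, -4, 0, 0.08, 8.76], [1, -4, 0, 0.08, 8.76], [1, -4, 0, 0, 8.76], [1, -4, 0, 0, 8.76], [1, -4, 0, 0, 8.76], [1, -4, 0, 0, 8.76], [1, -4, 0, 0, 8.76]]
  ]
}}

```text
clock: 1.1
tool_pos: [0.3613, 0.2184, 0.2005]
orientation: [-180.0, 0.0, -0.3]
force: [1.2, -0.0, -0.7]
opening: 0.0873
gripper_force: 0.0
```

Request:
{"fn": "step_arm", "kwargs": {
  "moves": [
    [[1, -4, -1, -0.02, 8.76], [1, -4, -3, 0, 8.76], [0.9, -2, -4, 0, 8.76], [0, -0.05, -4, 0, 8.76], [0, 0, -3, 0, 8.76], [0, 0, -2, 0, 8.76], [0, 0, -1, 0, 8.76], [0, 0, -0.4, 0, 8.76], [0, 0, 0, 0, 5], [0, 0, 0, 0, 3]]
  ]
}}

```text
clock: 2.1
tool_pos: [0.3906, 0.1208, 0.0176]
orientation: [-180.0, -0.0, -1.5]
force: [-0.1, 0.0, -0.2]
opening: 0.0768
gripper_force: 0.0
```

Request:
{"fn": "step_arm", "kwargs": {
  "moves": [
    [[0, 0, 0, 0, 2], [0, 0, 0, 0, 0.5], [0, 0, 0, 0, 0], [0, 0, 0, 0, 0], [0, 0, 0, 0, 0], [0, 0, 0, 0, 0], [0, 0, 0, 0, 0], [0, 0, 0, 0, 0]]
  ]
}}

```text
clock: 2.9
tool_pos: [0.3901, 0.1202, 0.0171]
orientation: [180.0, 0.0, -1.5]
force: [-0.6, -2.3, 1.6]
opening: 0.0133
gripper_force: 0.9
```

Request:
{"fn": "step_arm", "kwargs": {
  "moves": [
    [[0, 0, 0, 0, 0], [0, 0, 0, 0, 0], [0, 0, 0.5, 0, 0], [0, 0, 1, 0, 0], [0, 0, 2, 0, 0], [0, 0, 3, 0, 0], [0, 0, 4, 0, 0], [0, 0, 4, 0, 0], [0, 0, 3, 0, 0], [0, 0, 1, 0, 0]]
  ]
}}

```text
clock: 3.9
tool_pos: [0.3915, 0.1213, 0.2057]
orientation: [-179.8, -0.3, -1.5]
force: [0.4, -0.3, -2.9]
opening: 0.0111
gripper_force: 29.9
```

```bash
python3 - <<'E'
from h import *
p,d,i=snap('scene','s2.png'); q,_,_=snap('wrist','w2.png')
a=cv2.resize(p[160:400,200:460],(520,480)); b=cv2.resize(q,(280,210)); c=np.zeros((480,800,3),np.uint8);c[:,:520]=a;c[:210,520:]=b
cv2.imwrite('pics/c2.png',c);o=ctrl.get_obs();print(o['tool_pos'],o['opening'],o['gripper_force'],o['joint_pos'])
E
```

```text
[0.39064579 0.12092247 0.20325892] 0.011251753816802082 29.86630529165268 [ 4.51596321e+01 -6.01117308e+00 -3.01733209e+01 -1.08516739e-02
 -6.56631276e+01  4.33633510e+01]
```

View pics/c2.png

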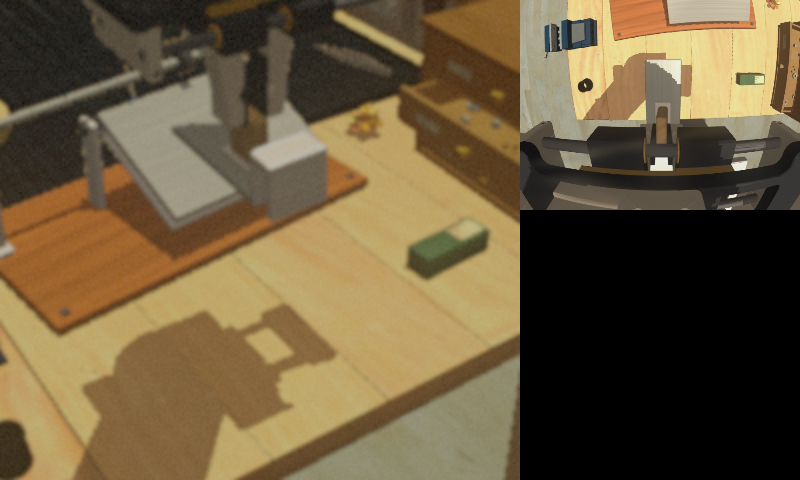

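The plate is held level by its fin at crop (250,120) with the fork at (290,165). Next I turn it by −173° and take it above the hooking place.

Request:
{"fn": "step_arm", "kwargs": {
  "moves": [
    [[0.3, 0.2, 0, -0.05, 0], [0.5, 0.2, 0, -0.1, 0], [0.7, 0.2, 0, -0.14, 0], [0.7, 0.2, 0, -0.14, 0], [0.7, 0.2, 0, -0.14, 0], [0.7, 0.2, 0, -0.14, 0], [0.7, 0.2, 0, -0.14, 0], [0.7, 0.2, 0, -0.14, 0], [0.7, 0.2, 0, -0.14, 0], [0.7, 0.2, 0, -0.14, 0]]
  ]
}}

```text
clock: 5.0
tool_pos: [0.4533, 0.1398, 0.1996]
orientation: [179.8, -0.1, -74.6]
force: [0.6, -0.1, -2.5]
opening: 0.0115
gripper_force: 29.9
```

Request:
{"fn": "step_arm", "kwargs": {
  "moves": [
    [[0.8, 0.2, 0, -0.14, 0], [0.8, 0.2, 0, -0.14, 0], [0.8, 0.2, 0, -0.14, 0], [0.8, 0.2, 0, -0.14, 0], [0.8, 0.2, 0, -0.14, 0], [0.8, 0.2, 0, -0.14, 0], [0.8, 0.2, 0, -0.14, 0], [0.8, 0.2, 0, -0.14, 0], [0.8, 0.2, 0, -0.14, 0], [0.8, 0.2, 0, -0.14, 0]]
  ]
}}

```text
clock: 6.0
tool_pos: [0.5333, 0.16, 0.1993]
orientation: [-180.0, -0.2, -154.8]
force: [-0.5, 0.8, -2.3]
opening: 0.0117
gripper_force: 29.9
```

Request:
{"fn": "step_arm", "kwargs": {
  "moves": [
    [[1, 0.3, 0, -0.12, 0], [1, 0.3, 0, -0.12, 0], [1, 0.3, 0, -0.1, 0], [1, 0.3, 0, 0, 0], [1, 0.2, 0, 0, 0], [1, 0, 0, 0, 0], [0.8, 0, 0, 0, 0], [0.3, 0, 0, 0, 0], [0, 0, 0, 0, 0]]
  ]
}}

```text
clock: 6.9
tool_pos: [0.6055, 0.1742, 0.2019]
orientation: [-180.0, -0.0, -173.9]
force: [-0.2, 1.3, -2.0]
opening: 0.0117
gripper_force: 29.9
```

```bash
python3 - <<'E'
from h import *
o=ctrl.get_obs();print(o['tool_pos'],o['orientation'])
p,d,i=snap('wrist','w3.png');np.savez('w3',p=p,d=d,P=cloud(d,i,True)); print(i)
t,dt,it=snap('top','t3.png');np.savez('t3',p=t,d=dt,P=cloud(dt,it))
s,ds,is_=snap('scene','s3.png');np.savez('s3',p=s,d=ds,P=cloud(ds,is_))
c=np.zeros((600,800,3),np.uint8);c[:300,:400]=cv2.resize(p,(400,300));c[:300,400:]=cv2.resize(t[150:270,210:370],(400,300));c[300:,:400]=cv2.resize(s[150:300,150:350],(400,300))
cv2.imwrite('pics/c3.png',c)
E
```

```text
[0.60552474 0.17422804 0.20186239] [-1.79994758e+02 -2.08074734e-02 -1.73943623e+02]
{'camera_matrix': array([[371.64829954,   0.        , 322.89869331],
       [  0.        , 371.64829954, 237.57736564],
       [  0.        ,   0.        ,   1.        ]]), 'eye': array([0.52623796, 0.16513905, 0.38479301]), 'orientation': array([ 1.62913503e+02, -1.65040181e-02,  9.60861375e+01])}
```

View pics/c3.png

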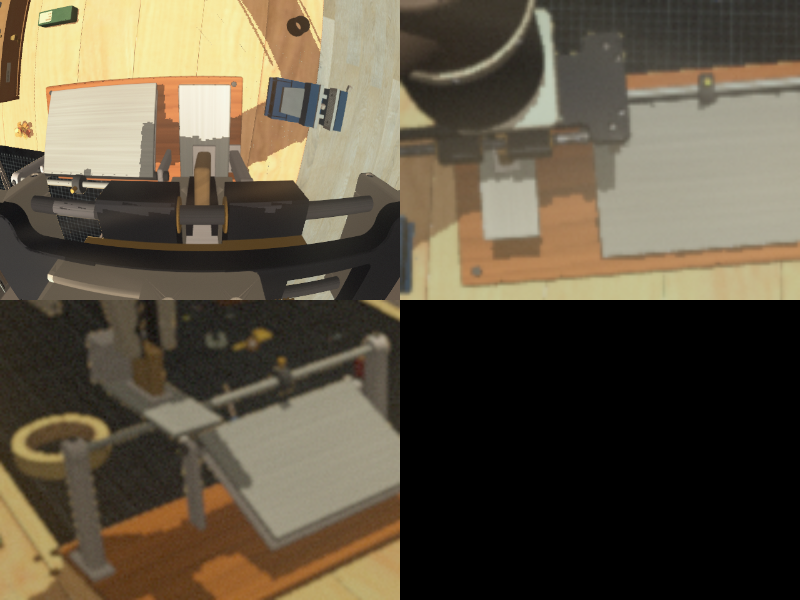

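The composite shows the plate level above the rail at the free left stretch. In the scene crop the fork is near (105,360), the rail's left end is at (90,445), and the collar is at (285,375). I'll check rail and fork positions from depth.

```bash
python3 - <<'E'
from h import *
o=np.array([.6655,.0667,.134]);a=np.deg2rad(5.8);J=np.array([[np.cos(a),np.sin(a)],[-np.sin(a),np.cos(a)]])
def tojig(P):
    Q=P.reshape(-1,3).copy();Q[:,:2]=(Q[:,:2]-o[:2])@J.T;return Q[~np.isnan(Q[:,0])]
for f in('scene','s3','top','t3'):
    Q=tojig(np.load(f+'.npz')['P'])
    m=(abs(Q[:,0])<.012)&(abs(Q[:,2]-.134)<.01)&(abs(Q[:,1])<.16)
    for lo,hi in((-.15,-.07),(-.03,.03),(.03,.09),(.09,.155)):
        k=m&(Q[:,1]>lo)&(Q[:,1]<hi)
        if k.sum()>5: print(f,lo,hi,k.sum(),'x',np.percentile(Q[k,0],[5,50,95]).round(4),'z',np.percentile(Q[k,2],[5,50,95]).round(4))
    k=(Q[:,2]>.15)&(Q[:,2]<.3)&(abs(Q[:,0])<.03)
    if f=='scene': print('collar/posts', [np.percentile(Q[k&(abs(Q[:,1]-c)<.03)],[5,95],axis=0).round(4).tolist() for c in(-.168,.168) if (k&(abs(Q[:,1]-c)<.03)).sum()])
    k=(Q[:,2]>.128)&(abs(Q[:,0])<.02)&(Q[:,1]>-.11)&(Q[:,1]<-.02)&(Q[:,2]<.165)
    if f in('scene','top'):
        k&=(Q[:,2]>.142); print(f,'collar',k.sum(),Q[k].min(0).round(4),Q[k].max(0).round(4))
    if f=='s3':
        k=(Q[:,2]>.15)&(Q[:,2]<.24)&(abs(Q[:,1]-.113)<.03)&(Q[:,0]>-.16)&(Q[:,0]<.04)
        q=Q[k]
        for x0 in np.arange(-.13,.03,.01):
            w=q[(q[:,0]>=x0)&(q[:,0]<x0+.01)]
            if len(w)>3: print(x0.round(3),len(w),'y',np.percentile(w[:,1],[3,97]).round(4),'z',np.percentile(w[:,2],[3,50,97]).round(4))
Q=tojig(np.array([[.6055,.1742,.2]]));print('tcp jig',Q)
E
```

```text
scene -0.15 -0.07 136 x [-0.0059 -0.0032  0.0006] z [0.1313 0.1356 0.138 ]
scene -0.03 0.03 119 x [-0.006  -0.0038 -0.001 ] z [0.131  0.1355 0.1382]
scene 0.03 0.09 131 x [-0.0069 -0.0042 -0.0011] z [0.1314 0.1356 0.1383]
scene 0.09 0.155 161 x [-0.0069 -0.0044 -0.0007] z [0.1313 0.1358 0.1379]
collar/posts []
scene collar 46 [-0.0154 -0.0536  0.1422] [ 0.004  -0.0423  0.1551]
s3 -0.15 -0.07 135 x [-0.006  -0.0035 -0.0002] z [0.1313 0.1356 0.138 ]
s3 -0.03 0.03 120 x [-0.0073 -0.0039 -0.0007] z [0.1317 0.1355 0.1383]
s3 0.03 0.09 20 x [-0.0061 -0.0038 -0.0002] z [0.1318 0.1355 0.1376]
s3 0.09 0.155 155 x [-0.0069 -0.0046 -0.0008] z [0.1314 0.1355 0.138 ]
-0.13 120 y [0.0946 0.1366] z [0.1862 0.1903 0.193 ]
-0.12 89 y [0.0954 0.1373] z [0.1898 0.1919 0.1934]
-0.11 91 y [0.0955 0.1371] z [0.1903 0.1921 0.1939]
-0.1 84 y [0.0946 0.1375] z [0.1896 0.1918 0.1934]
-0.09 84 y [0.0962 0.1373] z [0.19   0.1919 0.1934]
-0.08 108 y [0.0968 0.1372] z [0.1899 0.1924 0.1966]
-0.07 293 y [0.0966 0.1355] z [0.1907 0.2146 0.238 ]
-0.06 215 y [0.0948 0.1368] z [0.1906 0.228  0.2392]
-0.05 127 y [0.0971 0.1375] z [0.1891 0.2044 0.2387]
-0.04 65 y [0.1068 0.1378] z [0.1895 0.1956 0.2363]
-0.03 29 y [0.1231 0.1376] z [0.1881 0.1922 0.1942]
-0.02 292 y [0.112  0.1373] z [0.1913 0.2059 0.2277]
-0.01 31 y [0.1217 0.1366] z [0.199  0.2279 0.2289]
-0.0 130 y [0.1167 0.1379] z [0.189  0.2107 0.2286]
top -0.15 -0.07 145 x [-0.0055 -0.0027  0.0015] z [0.132  0.1371 0.1412]
top -0.03 0.03 111 x [-0.0057 -0.0028  0.0012] z [0.1329 0.1367 0.1411]
top 0.03 0.09 109 x [-0.0061 -0.0032  0.001 ] z [0.1325 0.1368 0.1413]
top 0.09 0.155 121 x [-0.0066 -0.0036  0.0005] z [0.1323 0.1373 0.1409]
top collar 55 [-0.0147 -0.0979  0.1421] [ 0.0092 -0.0251  0.1586]
t3 -0.15 -0.07 146 x [-0.0056 -0.0023  0.0017] z [0.1327 0.1371 0.1412]
t3 -0.03 0.03 88 x [-0.006  -0.0033  0.0008] z [0.134  0.1372 0.1406]
tcp jig [[-0.04882929  0.11301305  0.2       ]]
```

```bash
python3 - <<'E'
from h import *
o=np.array([.6655,.0667,.134]);a=np.deg2rad(5.8);J=np.array([[np.cos(a),np.sin(a)],[-np.sin(a),np.cos(a)]])
for f in('s3','t3'):
    Q=np.load(f+'.npz')['P'].reshape(-1,3).copy();Q[:,:2]=(Q[:,:2]-o[:2])@J.T;Q=Q[~np.isnan(Q[:,0])]
    Q=Q[(abs(Q[:,1]-.115)<.026)&(Q[:,0]>-.16)&(Q[:,0]<.04)]
    k=Q[(abs(Q[:,2]-.192)<.003)];print(f,'near edge',np.percentile(k[:,0],[0,1,3,10]).round(4))
    k=Q[(Q[:,2]>.198)&(Q[:,2]<.222)&(Q[:,0]>-.03)];print('fork face',np.percentile(k[:,0],[5,25,50,75,95]).round(4) if len(k) else 0)
    k=Q[(Q[:,2]>.2265)&(Q[:,2]<.231)&(Q[:,0]>-.03)];print('fork top',np.percentile(k[:,0],[0,3,50,97,100]).round(4) if len(k) else 0)
E
```

```text
s3 near edge [-0.1269 -0.1257 -0.1248 -0.1207]
fork face [-0.0163 -0.0153 -0.0142  0.0023  0.0068]
fork top [-0.0167 -0.0148 -0.0028  0.0093  0.0099]
t3 near edge [-0.1256 -0.1253 -0.124  -0.1204]
fork face 0
fork top 0
```

Request:
{"fn": "step_arm", "kwargs": {
  "moves": [
    [[0, 0, -0.5, 0, 0], [0, 0, -1, 0, 0], [0, 0, -1, 0, 0], [0, 0, -0.7, 0, 0], [0, 0, -0.7, 0, 0], [0, 0, -0.6, 0, 0], [0, 0, -0.5, 0, 0], [0, 0, -0.5, 0, 0], [0, 0, -0.4, 0, 0], [0, 0, -0.4, 0, 0]]
  ]
}}

```text
clock: 8.05
tool_pos: [0.6053, 0.1745, 0.1389]
orientation: [180.0, 0.0, -173.9]
force: [0.7, 0.1, -1.5]
opening: 0.0115
gripper_force: 29.9
```

```bash
cat > m.py <<'E'
from h import *
import sys
o=np.array([.6655-.0025,.0667,.134]);a=np.deg2rad(5.8);J=np.array([[np.cos(a),np.sin(a)],[-np.sin(a),np.cos(a)]])
ob=ctrl.get_obs();t=ob['tool_pos'];print('tcp',t.round(4),'jig',(J@(t[:2]-o[:2])).round(4),'f',ob['force'].round(1),'m',ob['moment'].round(2))
p,d,i=snap('scene',sys.argv[1]+'.png')
Q=cloud(d,i).reshape(-1,3).copy();Q[:,:2]=(Q[:,:2]-o[:2])@J.T;y0=(J@(t[:2]-o[:2]))[1]
np.savez(sys.argv[1],Q=Q)
Q=Q[~np.isnan(Q[:,0])];Q=Q[(abs(Q[:,1]-y0-.002)<.016)&(Q[:,0]>-.14)&(Q[:,0]<.03)]
lo=float(sys.argv[2]) if len(sys.argv)>2 else .1
for x0 in np.arange(-.13,.03,.01):
    w=Q[(Q[:,0]>=x0)&(Q[:,0]<x0+.01)&(Q[:,2]>lo)]
    if len(w)>3: print(x0.round(3),len(w),'z',np.percentile(w[:,2],[3,25,50,97]).round(4))
E
python3 m.py s4; python3 - <<'E'
import cv2
p=cv2.imread('pics/s4.png');cv2.imwrite('pics/s4c.png',cv2.resize(p[150:300,150:350],(800,600)))
E
```

```text
tcp [0.6053 0.1745 0.1389] jig [-0.0465  0.1131] f [ 0.7  0.1 -1.5] m [-0.01 -0.09  0.03]
-0.13 57 z [0.1235 0.1249 0.1269 0.1299]
-0.12 69 z [0.1259 0.1281 0.1287 0.13  ]
-0.11 61 z [0.1272 0.1282 0.1289 0.1302]
-0.1 1909 z [0.1303 0.3907 0.4242 0.4818]
-0.09 828 z [0.1289 0.3224 0.3367 0.4697]
-0.08 824 z [0.1285 0.2668 0.2842 0.3505]
-0.07 602 z [0.1292 0.1568 0.2603 0.32  ]
-0.06 584 z [0.131  0.1738 0.1944 0.3091]
-0.05 253 z [0.1294 0.1689 0.2048 0.3161]
-0.04 180 z [0.129  0.1501 0.2784 0.3143]
-0.03 108 z [0.1286 0.2742 0.2874 0.3168]
-0.02 147 z [0.1283 0.132  0.1401 0.165 ]
-0.01 28 z [0.1312 0.138  0.1616 0.1655]
-0.0 27 z [0.1365 0.1634 0.1646 0.1664]
0.01 11 z [0.1487 0.1638 0.164  0.1653]
```

View pics/s4c.png

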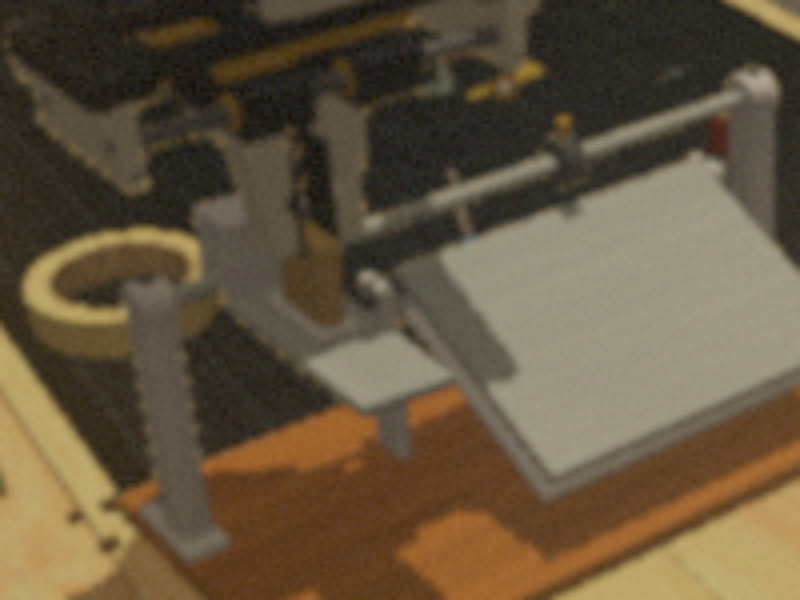

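The picture shows the fork over the rail at (225,250), with no contact force. Next I raise it 1.5 mm for clearance and slide right.

Request:
{"fn": "step_arm", "kwargs": {
  "moves": [
    [[0, 0, 0.15, 0, 0], [0.05, -0.5, 0, 0, 0], [0.1, -1, 0, 0, 0], [0.15, -1.5, 0, 0, 0], [0.15, -1.5, 0, 0, 0], [0.15, -1.5, 0, 0, 0], [0.15, -1.5, 0, 0, 0], [0.15, -1.5, 0, 0, 0], [0.1, -1, 0, 0, 0], [0.05, -0.5, 0, 0, 0]]
  ]
}}

```text
clock: 9.1
tool_pos: [0.6159, 0.0681, 0.1406]
orientation: [-180.0, -0.0, -174.0]
force: [-0.2, -0.4, -2.4]
opening: 0.0111
gripper_force: 29.9
```

```bash
python3 m.py s5 .115; python3 - <<'E'
from h import *
Q=np.load('s5.npz')['Q'];v=~np.isnan(Q[:,0]);Q=Q[v]
k=(abs(Q[:,2]-.1305)<.003)&(Q[:,0]<-.09)&(Q[:,0]>-.13)&(abs(Q[:,1])<.1);print('plate y',np.percentile(Q[k,1],[1,50,99]).round(4))
k=(Q[:,2]>.142)&(Q[:,2]<.16)&(abs(Q[:,0])<.014)&(Q[:,1]>-.06)&(Q[:,1]<-.02);print('collar y',Q[k,1].max() if k.any() else 0, k.sum())
E
```

```text
tcp [0.6159 0.0681 0.1406] jig [-0.0468  0.0061] f [-0.2 -0.4 -2.4] m [ 0.1  -0.13 -0.  ]
-0.13 49 z [0.1246 0.1273 0.1288 0.1315]
-0.12 54 z [0.1276 0.1298 0.1302 0.132 ]
-0.11 49 z [0.1287 0.13   0.1306 0.1318]
-0.1 1429 z [0.1314 0.3883 0.4205 0.474 ]
-0.09 618 z [0.1303 0.3222 0.3351 0.4627]
-0.08 676 z [0.1302 0.2668 0.2853 0.3525]
-0.07 510 z [0.1318 0.1602 0.2711 0.3225]
-0.06 531 z [0.1334 0.1754 0.1979 0.3166]
-0.05 240 z [0.1329 0.1678 0.2039 0.3187]
-0.04 191 z [0.1311 0.1524 0.2835 0.3187]
-0.03 90 z [0.1309 0.2778 0.291  0.3206]
-0.02 162 z [0.1297 0.1355 0.1436 0.166 ]
-0.01 19 z [0.1364 0.1659 0.1663 0.1673]
-0.0 37 z [0.1381 0.1506 0.166  0.1674]
0.01 12 z [0.1517 0.1653 0.1656 0.1671]
plate y [-0.0124  0.0107  0.0314]
collar y -0.04952162947175557 5
```

Request:
{"fn": "step_arm", "kwargs": {
  "moves": [
    [[0.05, -0.5, 0, 0, 0], [0.1, -1, 0, 0, 0], [0.05, -0.6, 0, 0, 0], [0.03, -0.3, 0, 0, 0], [0, -0.1, 0, 0, 0], [0, 0, 0, 0, 0]]
  ]
}}

```text
clock: 9.75
tool_pos: [0.6181, 0.0444, 0.1406]
orientation: [180.0, -0.0, -173.9]
force: [1.2, 0.5, -2.2]
opening: 0.0117
gripper_force: 29.9
```

Request:
{"fn": "step_arm", "kwargs": {
  "moves": [
    [[0, -0.1, 0, 0, 0], [0, -0.1, 0, 0, 0], [0, 0, 0, 0, 0]]
  ]
}}

```text
clock: 10.05
tool_pos: [0.6181, 0.0425, 0.1407]
orientation: [-180.0, 0.0, -173.9]
force: [0.2, -0.0, -2.5]
opening: 0.0114
gripper_force: 29.9
```

Request:
{"fn": "step_arm", "kwargs": {
  "moves": [
    [[0.02, -0.1, 0, 0, 0], [0, -0.1, 0, 0, 0], [0, 0, 0, 0, 0]]
  ]
}}

```text
clock: 10.35
tool_pos: [0.6182, 0.0403, 0.1406]
orientation: [-180.0, -0.0, -173.9]
force: [0.6, 0.1, -1.9]
opening: 0.0113
gripper_force: 29.9
```

```bash
python3 m.py s6 .2|head -1; python3 - <<'E'
from h import *
Q=np.load('s6.npz')['Q'];v=~np.isnan(Q[:,0]);Q=Q[v]
k=(abs(Q[:,2]-.1305)<.003)&(Q[:,0]<-.09)&(Q[:,0]>-.13)&(abs(Q[:,1])<.1);print('plate y',np.percentile(Q[k,1],[1,50,99]).round(4))
p=cv2.imread('pics/s6.png');cv2.imwrite('pics/s6c.png',cv2.resize(p[150:300,200:400],(800,600)))
E
```

```text
tcp [0.6182 0.0403 0.1406] jig [-0.0472 -0.0217] f [ 0.6  0.1 -1.9] m [-0.02 -0.15  0.04]
plate y [-0.0401 -0.0161  0.0033]
```

View pics/s6c.png

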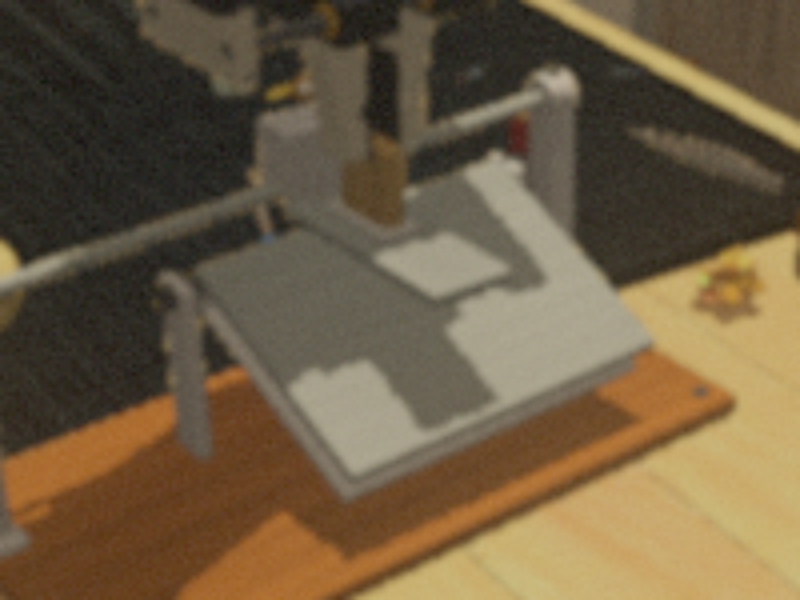

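The picture shows the plate over the platen with its fork at (295,160) near the hidden collar. There's no contact yet, so I creep on.

Request:
{"fn": "step_arm", "kwargs": {
  "moves": [
    [[0, -0.08, 0, 0, 0], [0, -0.08, 0, 0, 0], [0, 0, 0, 0, 0]]
  ]
}}

```text
clock: 10.7
tool_pos: [0.6183, 0.0387, 0.1406]
orientation: [-180.0, -0.0, -173.9]
force: [-0.0, 0.0, -2.3]
opening: 0.0114
gripper_force: 29.9
```

Request:
{"fn": "step_arm", "kwargs": {
  "moves": [
    [[0, -0.08, 0, 0, 0], [0, 0, 0, 0, 0]]
  ]
}}

```text
clock: 10.9
tool_pos: [0.6183, 0.038, 0.1407]
orientation: [180.0, 0.0, -173.9]
force: [-0.1, 0.2, -2.3]
opening: 0.0114
gripper_force: 29.9
```

Request:
{"fn": "step_arm", "kwargs": {
  "moves": [
    [[0.01, -0.08, 0, 0, 0], [0, 0, 0, 0, 0]]
  ]
}}

```text
clock: 11.1
tool_pos: [0.6183, 0.0375, 0.1407]
orientation: [180.0, 0.0, -173.9]
force: [-1.0, 1.8, -1.6]
opening: 0.0114
gripper_force: 30.0
```

Request:
{"fn": "step_arm", "kwargs": {
  "moves": [
    [[0, -0.05, 0, 0, 0], [0, 0, 0, 0, 0]]
  ]
}}

```text
clock: 11.3
tool_pos: [0.6183, 0.0371, 0.1407]
orientation: [180.0, 0.0, -173.9]
force: [-2.3, 3.1, -0.6]
opening: 0.0114
gripper_force: 30.1
```

Request:
{"fn": "step_arm", "kwargs": {
  "moves": [
    [[-0.02, 0, -0.2, 0, 0], [-0.02, 0, -0.2, 0, 0], [-0.02, 0, -0.2, 0, 0], [0, 0, 0, 0, 0]]
  ]
}}

```text
clock: 11.7
tool_pos: [0.6183, 0.0371, 0.1347]
orientation: [180.0, 0.1, -173.9]
force: [-0.0, 5.4, 1.3]
opening: 0.0117
gripper_force: 30.1
```

Request:
{"fn": "step_arm", "kwargs": {
  "moves": [
    [[-0.05, 0, -0.15, 0, 0], [-0.05, 0, -0.15, 0, 0], [-0.05, -0.01, -0.15, 0, 0], [0, 0, 0, 0, 0]]
  ]
}}

```text
clock: 12.1
tool_pos: [0.6169, 0.037, 0.1303]
orientation: [180.0, 0.1, -173.9]
force: [0.8, 5.2, 0.6]
opening: 0.0117
gripper_force: 30.2
```

```bash
python3 m.py s7 .085
```

```text
tcp [0.6169 0.037  0.1303] jig [-0.0489 -0.0249] f [0.8 5.2 0.6] m [ 2.1  -0.41  0.19]
-0.13 58 z [0.113  0.1159 0.1177 0.1204]
-0.12 49 z [0.1174 0.1183 0.1191 0.1208]
-0.11 45 z [0.1177 0.1189 0.1193 0.1209]
-0.1 1633 z [0.1217 0.3796 0.4135 0.4707]
-0.09 457 z [0.1192 0.2391 0.3184 0.402 ]
-0.08 756 z [0.1191 0.2564 0.2766 0.3403]
-0.07 398 z [0.0871 0.1393 0.1672 0.3082]
-0.06 502 z [0.0872 0.1588 0.1814 0.3062]
-0.05 265 z [0.0895 0.1263 0.1816 0.3075]
-0.04 206 z [0.0957 0.1318 0.2727 0.3085]
-0.03 72 z [0.0987 0.1026 0.1236 0.3053]
-0.02 174 z [0.1051 0.1247 0.1328 0.1569]
-0.01 19 z [0.1563 0.1567 0.157  0.1582]
-0.0 38 z [0.1207 0.1465 0.1563 0.1575]
```

Request:
{"fn": "step_arm", "kwargs": {
  "moves": [
    [[-0.03, 0.02, -0.15, 0, 0], [-0.03, 0, -0.15, 0, 0], [0, 0, 0, 0, 0]]
  ]
}}

```text
clock: 12.45
tool_pos: [0.6164, 0.0372, 0.1275]
orientation: [180.0, 0.1, -173.9]
force: [-0.4, 5.6, 1.7]
opening: 0.0114
gripper_force: 30.1
```

Request:
{"fn": "step_arm", "kwargs": {
  "moves": [
    [[-0.03, 0, -0.15, 0, 0], [-0.02, 0, -0.15, 0, 0], [0, 0, 0, 0, 0]]
  ]
}}

```text
clock: 12.75
tool_pos: [0.6161, 0.0373, 0.1246]
orientation: [180.0, 0.1, -173.9]
force: [-0.0, 5.6, 2.3]
opening: 0.0114
gripper_force: 30.0
```

```bash
cat >> m.py <<'E'
Q=np.load(sys.argv[1]+'.npz')['Q'];Q=Q[~np.isnan(Q[:,0])];th=.414
# platen press: height above the unpressed face (19.3 mm below rail axis along normal)
def h(q): return (q[:,2]-.134)*np.cos(th)-q[:,0]*np.sin(th)+.0193
for nm,lo,hi in(('right',-.145,-.08),('left',.035,.06)):
    k=(Q[:,1]>lo)&(Q[:,1]<hi)&(Q[:,0]<-.03)&(Q[:,0]>-.11)&(abs(h(Q))<.014);print('platen',nm,k.sum(),np.median(h(Q[k])).round(4))
    if k.sum()>50: print(' slope',np.arctan(np.polyfit(Q[k,0],Q[k,2],1)[0]).round(3))
E
python3 m.py s8 .085; cp s6.npz s6b.npz; python3 - <<'E'
import numpy as np
for f in('s6','s7'):
    Q=np.load(''+f+'.npz')['Q'];Q=Q[~np.isnan(Q[:,0])];th=.414
    H=(Q[:,2]-.134)*np.cos(th)-Q[:,0]*np.sin(th)+.0193
    for lo,hi in((-.145,-.08),(.035,.06)):
        k=(Q[:,1]>lo)&(Q[:,1]<hi)&(Q[:,0]<-.03)&(Q[:,0]>-.11)&(abs(H)<.014);print(f,k.sum(),np.median(H[k]).round(4),np.arctan(np.polyfit(Q[k,0],Q[k,2],1)[0]).round(3))
E
```

```text
tcp [0.6161 0.0373 0.1246] jig [-0.0496 -0.0245] f [-0.   5.6  2.3] m [ 2.22 -0.34  0.2 ]
-0.13 51 z [0.1054 0.1074 0.1096 0.1127]
-0.12 50 z [0.1093 0.1105 0.1114 0.1132]
-0.11 70 z [0.11   0.1112 0.1121 0.4746]
-0.1 1713 z [0.2249 0.3739 0.4089 0.4696]
-0.09 477 z [0.1121 0.2309 0.3116 0.3353]
-0.08 754 z [0.1134 0.252  0.2722 0.3337]
-0.07 415 z [0.1114 0.1333 0.1605 0.3064]
-0.06 428 z [0.0878 0.1521 0.1788 0.3027]
-0.05 241 z [0.0913 0.1262 0.1785 0.3019]
-0.04 194 z [0.0953 0.1282 0.2684 0.3027]
-0.03 50 z [0.099  0.1157 0.2598 0.2984]
-0.02 155 z [0.1153 0.1209 0.1293 0.1527]
-0.01 21 z [0.1511 0.1522 0.153  0.1544]
-0.0 44 z [0.1156 0.139  0.1523 0.1543]
platen right 832 -0.001
 slope 0.412
platen left 363 -0.0011
 slope 0.414
s6 799 -0.0009 0.412
s6 364 -0.0009 0.415
s7 814 -0.0009 0.415
s7 368 -0.0008 0.416
```

Request:
{"fn": "step_arm", "kwargs": {
  "moves": [
    [[-0.02, 0.03, -0.15, 0, 0], [-0.02, 0, -0.15, 0, 0], [-0.02, 0, -0.15, 0, 0], [0, 0, 0, 0, 0]]
  ]
}}

```text
clock: 13.2
tool_pos: [0.6155, 0.0376, 0.1204]
orientation: [180.0, 0.1, -173.9]
force: [-2.4, 5.9, 3.6]
opening: 0.0117
gripper_force: 30.0
```

Request:
{"fn": "step_arm", "kwargs": {
  "moves": [
    [[-0.01, 0, -0.15, 0, 0], [0, 0, -0.15, 0, 0], [0, 0, -0.1, 0, 0], [0, 0, 0, 0, 0]]
  ]
}}

```text
clock: 13.6
tool_pos: [0.615, 0.0377, 0.1166]
orientation: [180.0, 0.1, -173.9]
force: [-3.2, 5.7, 6.0]
opening: 0.0113
gripper_force: 30.0
```

```bash
python3 m.py s9 .065
```

```text
tcp [0.615  0.0377 0.1166] jig [-0.0506 -0.024 ] f [-3.2  5.7  6. ] m [2.59 0.84 0.22]
-0.13 19 z [0.0937 0.0955 0.0962 0.0989]
-0.12 74 z [0.0917 0.0964 0.0978 0.0994]
-0.11 198 z [0.0977 0.1002 0.466  0.4737]
-0.1 1789 z [0.098  0.3596 0.3973 0.4625]
-0.09 522 z [0.0692 0.2181 0.3018 0.3277]
-0.08 755 z [0.0755 0.2397 0.2611 0.3212]
-0.07 510 z [0.079  0.121  0.1516 0.2905]
-0.06 367 z [0.0837 0.1325 0.1682 0.2944]
-0.05 209 z [0.0877 0.1215 0.1781 0.2943]
-0.04 195 z [0.0929 0.1291 0.2612 0.2953]
-0.03 36 z [0.1085 0.1096 0.113  0.2908]
-0.02 162 z [0.1096 0.1137 0.123  0.1474]
-0.01 29 z [0.1123 0.147  0.1483 0.1499]
-0.0 47 z [0.1108 0.1251 0.1489 0.1504]
platen right 825 -0.0047
 slope 0.413
platen left 361 -0.0048
 slope 0.415
```

Request:
{"fn": "step_arm", "kwargs": {
  "moves": [
    [[0, 0, 0.15, 0, 0], [0, 0, 0.15, 0, 0], [0, 0, 0.1, 0, 0], [0, 0, 0, 0, 1.1], [0, 0, 0, 0, 1.1]]
  ]
}}

```text
clock: 14.15
tool_pos: [0.6152, 0.0376, 0.1198]
orientation: [180.0, 0.1, -173.9]
force: [1.7, 6.0, -0.5]
opening: 0.0113
gripper_force: 30.0
```

Request:
{"fn": "step_arm", "kwargs": {
  "moves": [
    [[0, 0, 0, 0, 1.14], [0, 0, 0, 0, 1.14]]
  ]
}}

```text
clock: 14.35
tool_pos: [0.6152, 0.0376, 0.1198]
orientation: [180.0, 0.1, -173.9]
force: [1.3, 5.5, -1.4]
opening: 0.012
gripper_force: 19.3
```

Request:
{"fn": "step_arm", "kwargs": {
  "moves": [
    [[0, 0, 0, 0, 1.17], [0, 0, 0, 0, 1.17]]
  ]
}}

```text
clock: 14.55
tool_pos: [0.6152, 0.0376, 0.1198]
orientation: [180.0, 0.1, -173.9]
force: [0.8, 6.2, -0.9]
opening: 0.0118
gripper_force: 12.1
```

Request:
{"fn": "step_arm", "kwargs": {
  "moves": [
    [[0, 0, 0, 0, 1.19], [0, 0, 0, 0, 1.19], [-0.01, 0, -0.15, 0, 1.19], [0, 0, -0.15, 0, 1.19], [0, 0, 0, 0, 1.19]]
  ]
}}

```text
clock: 15.05
tool_pos: [0.6146, 0.0375, 0.1169]
orientation: [180.0, 0.0, -173.9]
force: [-1.5, 5.1, 3.3]
opening: 0.0121
gripper_force: 8.8
```

Request:
{"fn": "step_arm", "kwargs": {
  "moves": [
    [[0, 0, -0.15, 0, 1.19], [0.01, 0, -0.15, 0, 1.19], [0, 0, -0.1, 0, 1.19], [0, 0, 0, 0, 1.19]]
  ]
}}

```text
clock: 15.45
tool_pos: [0.614, 0.0374, 0.1129]
orientation: [180.0, -0.0, -173.9]
force: [-3.6, 5.9, 3.7]
opening: 0.0118
gripper_force: 9.9
```

```bash
python3 m.py s10 .065
```

```text
tcp [0.614  0.0374 0.1129] jig [-0.0517 -0.0242] f [-3.6  5.9  3.7] m [2.39 1.27 0.17]
-0.12 69 z [0.082  0.0855 0.0866 0.0895]
-0.11 221 z [0.0871 0.0905 0.4621 0.472 ]
-0.1 1860 z [0.0913 0.3539 0.3937 0.47  ]
-0.09 467 z [0.0698 0.2155 0.3013 0.3244]
-0.08 747 z [0.0943 0.2386 0.2586 0.3168]
-0.07 529 z [0.0806 0.1193 0.1516 0.2857]
-0.06 330 z [0.0868 0.1293 0.1678 0.2904]
-0.05 200 z [0.0901 0.1182 0.1782 0.2902]
-0.04 189 z [0.1046 0.1223 0.2585 0.2913]
-0.03 36 z [0.1058 0.1087 0.1109 0.2671]
-0.02 139 z [0.1089 0.1123 0.125  0.1483]
-0.01 50 z [0.1099 0.1141 0.1485 0.1518]
-0.0 29 z [0.1198 0.1501 0.1512 0.1525]
0.01 8 z [0.1114 0.1134 0.1152 0.1226]
platen right 831 -0.0044
 slope 0.414
platen left 361 -0.0045
 slope 0.412
```

Request:
{"fn": "step_arm", "kwargs": {
  "moves": [
    [[0, 0, 0, 0, 1.21], [0, 0, 0, 0, 1.21], [0, 0, 0, 0, 1.21]]
  ]
}}

```text
clock: 15.8
tool_pos: [0.614, 0.0374, 0.1129]
orientation: [180.0, -0.0, -173.9]
force: [-3.9, 5.7, 4.3]
opening: 0.0123
gripper_force: 6.6
```

```bash
python3 m.py s11 .065
```

```text
tcp [0.614  0.0374 0.1129] jig [-0.0517 -0.0242] f [-3.9  5.7  4.3] m [2.35 1.26 0.16]
-0.12 68 z [0.0821 0.0851 0.0867 0.0889]
-0.11 226 z [0.0873 0.0901 0.462  0.4719]
-0.1 1847 z [0.0908 0.354  0.3937 0.469 ]
-0.09 481 z [0.0714 0.2169 0.3006 0.324 ]
-0.08 736 z [0.0938 0.2374 0.2579 0.3168]
-0.07 516 z [0.0819 0.1186 0.1516 0.2876]
-0.06 332 z [0.0854 0.1294 0.1678 0.2901]
-0.05 209 z [0.1012 0.1194 0.1773 0.2901]
-0.04 184 z [0.1035 0.1219 0.2587 0.2909]
-0.03 38 z [0.1065 0.1088 0.1112 0.2878]
-0.02 139 z [0.1085 0.1114 0.1241 0.1479]
-0.01 51 z [0.1103 0.1148 0.1485 0.1514]
-0.0 34 z [0.1185 0.1491 0.151  0.1531]
0.01 6 z [0.1112 0.1123 0.1135 0.115 ]
platen right 836 -0.0044
 slope 0.416
platen left 365 -0.0046
 slope 0.414
```

Request:
{"fn": "step_arm", "kwargs": {
  "moves": [
    [[0, 0.05, 0, 0, 1.21], [0, 0, 0, 0, 1.21]]
  ]
}}

```text
clock: 16.05
tool_pos: [0.614, 0.0375, 0.1129]
orientation: [-180.0, -0.0, -173.9]
force: [-4.1, 4.0, 3.1]
opening: 0.012
gripper_force: 6.1
```

Request:
{"fn": "step_arm", "kwargs": {
  "moves": [
    [[0, 0.05, 0, 0, 1.21], [0, 0, 0, 0, 1.21]]
  ]
}}

```text
clock: 16.25
tool_pos: [0.614, 0.0377, 0.1127]
orientation: [-180.0, -0.1, -173.9]
force: [-3.2, 2.6, 3.6]
opening: 0.0121
gripper_force: 5.4
```

```bash
python3 m.py s12 .065; python3 - <<'E'
from h import *
for f in('scene','s6','s12'):
    Q=np.load(''+f+'.npz')
    if f=='scene':continue
    Q=Q['Q'];Q=Q[~np.isnan(Q[:,0])]
    k=(Q[:,0]>-.125)&(Q[:,0]<-.095)&(Q[:,1]>-.06)&(Q[:,1]<.02)&((Q[:,2]-.134)*np.cos(.414)-Q[:,0]*np.sin(.414)+.0193>.008)&(Q[:,2]<.14)
    print(f,'plate near-part y',np.percentile(Q[k,1],[2,98]).round(4))
    k=(Q[:,0]>-.02)&(Q[:,0]<-.005)&(Q[:,1]>-.06)&(Q[:,1]<.02)&(Q[:,2]>.13)&(Q[:,2]<.17);print('fork y',np.percentile(Q[k,1],[2,98]).round(4))
p=cv2.imread('pics/s12.png');q,_,_=snap('wrist','w12.png')
c=np.zeros((450,800,3),np.uint8);c[:,:400]=cv2.resize(p[150:300,230:363],(400,450));c[:,400:]=cv2.resize(q[100:400,190:457],(400,450))
cv2.imwrite('pics/c12.png',c)
E
```

```text
tcp [0.614  0.0377 0.1127] jig [-0.0517 -0.0239] f [-3.2  2.6  3.6] m [1.05 1.13 0.08]
-0.12 66 z [0.0814 0.0842 0.0863 0.0887]
-0.11 224 z [0.086  0.0895 0.4616 0.4727]
-0.1 1843 z [0.0907 0.3544 0.394  0.4691]
-0.09 468 z [0.0707 0.2153 0.3005 0.3238]
-0.08 744 z [0.0939 0.2371 0.257  0.3159]
-0.07 535 z [0.0829 0.1202 0.1515 0.2885]
-0.06 309 z [0.0845 0.1282 0.1693 0.2883]
-0.05 212 z [0.0889 0.1174 0.1741 0.2898]
-0.04 185 z [0.1045 0.1195 0.2582 0.2908]
-0.03 37 z [0.1065 0.1081 0.1105 0.2867]
-0.02 138 z [0.1088 0.1123 0.1253 0.1486]
-0.01 48 z [0.1106 0.114  0.1486 0.1515]
-0.0 32 z [0.1171 0.144  0.1508 0.1524]
0.01 6 z [0.1109 0.1116 0.1124 0.1206]
platen right 831 -0.0044
 slope 0.413
platen left 357 -0.0045
 slope 0.413
s6 plate near-part y [-0.04    0.0029]
fork y [-0.026   0.0025]
s12 plate near-part y [-0.0461 -0.0036]
fork y [-0.0183  0.0009]
```

View pics/c12.png

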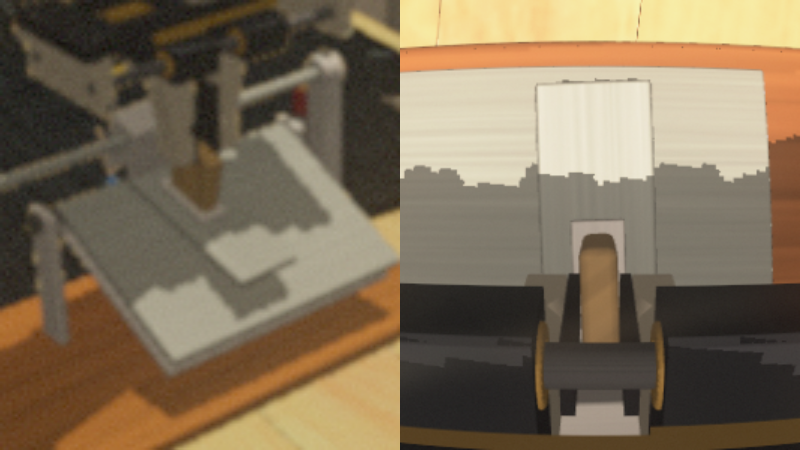

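```bash
cat > y.py <<'E'
from h import *
import sys
o=np.array([.663,.0667,.134]);a=np.deg2rad(5.8);J=np.array([[np.cos(a),np.sin(a)],[-np.sin(a),np.cos(a)]])
p,d,i=snap('wrist',sys.argv[1]+'.png')
P=cloud(d,i,True).reshape(-1,3);P[:,:2]=(P[:,:2]-o[:2])@J.T;P=P[~np.isnan(P[:,0])]
def H(q): return (q[:,2]-.134)*np.cos(.414)-q[:,0]*np.sin(.414)+.0193
h=H(P);pl=P[(abs(h+.004)<.006)&(P[:,1]>-.14)&(P[:,1]<-.07)&(P[:,0]<-.06)&(P[:,0]>-.11)]
c=np.polyfit(pl[:,0],pl[:,2],1);print('platen slope',np.arctan(c[0]).round(3),'H',np.median(H(pl)).round(4))
L=[];
base=np.median(H(pl))
for x0 in np.arange(-.122,-.07,.004):
    k=(P[:,0]>=x0)&(P[:,0]<x0+.004)&(h>base+.0035)&(abs(P[:,1]+.025)<.04)&(P[:,2]<.15)
    if k.sum()>8: L.append([x0+.002,*np.percentile(P[k,1],[1,99]),np.median(P[k,2])])
L=np.array(L);print(L[[0,len(L)//2,-1]].round(4))
print('yaw L,R deg',[np.rad2deg(-np.polyfit(L[:,0],L[:,j],1)[0]).round(2) if 0 else np.rad2deg(np.polyfit(L[:,0],L[:,j],1)[0]).round(2) for j in(1,2)],'slope',np.arctan(np.polyfit(L[:,0],L[:,3],1)[0]).round(3))
# platen right edge yaw
E_=[]
for x0 in np.arange(-.115,-.05,.004):
    k=(P[:,0]>=x0)&(P[:,0]<x0+.004)&(abs(h-base)<.003);E_.append([x0,np.percentile(P[k,1],.5),np.percentile(P[k,1],99.5)])
E_=np.array(E_);print('platen edges yaw',[np.rad2deg(np.polyfit(E_[:,0],E_[:,j],1)[0]).round(2) for j in (1,2)],E_[5].round(4))
E
python3 y.py w13
```

```text
platen slope 0.413 H -0.0052
[[-0.116  -0.0474 -0.0061  0.0855]
 [-0.092  -0.0475 -0.0049  0.091 ]
 [-0.072  -0.047  -0.0043  0.0958]]
yaw L,R deg [np.float64(1.73), np.float64(2.6)] slope 0.23
platen edges yaw [np.float64(0.79), np.float64(-0.1)] [-0.095  -0.1305  0.0472]
```

Request:
{"fn": "step_arm", "kwargs": {
  "moves": [
    [[0, 0, 0.1, 0, 1.21], [0, 0.1, 0.1, -0.03, 1.21], [0, 0, 0.05, 0, 1.21], [0, 0, 0, 0, 1.23], [0, 0, 0, 0, 1.24], [0, 0, 0, 0, 1.25], [0, 0, 0, 0, 1.25]]
  ]
}}

```text
clock: 17.1
tool_pos: [0.6148, 0.039, 0.1151]
orientation: [-180.0, 0.0, -175.7]
force: [-1.3, 0.1, -0.2]
opening: 0.0124
gripper_force: 0.5
```

```bash
python3 y.py w14
```

```text
platen slope 0.413 H -0.0024
[[-0.116  -0.045  -0.0027  0.0868]
 [-0.092  -0.0447 -0.0019  0.0928]
 [-0.072  -0.0442 -0.0023  0.0981]]
yaw L,R deg [np.float64(0.97), np.float64(0.8)] slope 0.248
platen edges yaw [np.float64(0.3), np.float64(0.26)] [-0.095  -0.1308  0.0469]
```

Request:
{"fn": "step_arm", "kwargs": {
  "moves": [
    [[0, 0, 0, 0, 1.28], [0, 0, 0, 0, 1.3], [0, 0, 0, 0, 1.3]]
  ]
}}

```text
clock: 17.45
tool_pos: [0.6148, 0.0392, 0.1153]
orientation: [180.0, 0.0, -175.7]
force: [-0.5, 0.6, -0.1]
opening: 0.0132
gripper_force: 0.0
```

```bash
python3 y.py w15
```

```text
platen slope 0.413 H -0.0029
[[-0.116  -0.0444 -0.0023  0.0822]
 [-0.092  -0.0444 -0.0014  0.0889]
 [-0.072  -0.0442 -0.0017  0.095 ]]
yaw L,R deg [np.float64(0.29), np.float64(0.68)] slope 0.283
platen edges yaw [np.float64(0.34), np.float64(0.11)] [-0.095 -0.131  0.047]
```

Request:
{"fn": "step_arm", "kwargs": {
  "moves": [
    [[0, 0, 0, 0, 1.35], [0, 0, 0, 0, 1.35], [0, 0, 0, 0, 1.35], [0, 0, 0, 0, 1.35]]
  ]
}}

```text
clock: 17.9
tool_pos: [0.6145, 0.0391, 0.1151]
orientation: [-180.0, -0.0, -175.7]
force: [0.6, -0.4, 0.1]
opening: 0.0133
gripper_force: 0.0
```

```bash
python3 y.py w16
```

```text
platen slope 0.414 H -0.0029
[[-0.116  -0.0439 -0.0029  0.0822]
 [-0.092  -0.0444 -0.0014  0.0889]
 [-0.072  -0.0443 -0.0017  0.0949]]
yaw L,R deg [np.float64(-0.1), np.float64(0.93)] slope 0.283
platen edges yaw [np.float64(0.5), np.float64(0.2)] [-0.095  -0.1311  0.0469]
```

Request:
{"fn": "step_arm", "kwargs": {
  "moves": [
    [[0, 0, 0, 0, 1.15], [0, 0, 0, 0, 1.15], [0.15, 0.02, 0.1, 0, 1.15], [0.15, 0.01, 0.1, 0, 1.15], [0.1, 0.01, 0.1, 0, 1.15], [0, 0, 0, 0, 1.2], [0, 0, 0, 0, 1.25], [0, 0, 0, 0, 1.3], [0, 0, 0, 0, 1.3], [0, 0, 0, 0, 1.3]]
  ]
}}

```text
clock: 18.95
tool_pos: [0.619, 0.0394, 0.1185]
orientation: [-180.0, 0.1, -175.7]
force: [0.6, -0.0, -0.9]
opening: 0.0129
gripper_force: 0.0
```

```bash
python3 y.py w17; python3 m.py s17 .2 | tail -4
```

```text
platen slope 0.414 H -0.0024
[[-0.108  -0.0454 -0.0032  0.0698]
 [-0.088  -0.046  -0.0032  0.0783]
 [-0.072  -0.0452 -0.0023  0.0857]]
yaw L,R deg [np.float64(0.85), np.float64(1.21)] slope 0.414
platen edges yaw [np.float64(0.36), np.float64(0.37)] [-0.095  -0.1305  0.0463]
platen right 830 -0.0017
 slope 0.412
platen left 357 -0.0016
 slope 0.415
```

Request:
{"fn": "step_arm", "kwargs": {
  "moves": [
    [[-0.1, 0, -0.2, 0.026, 1.3], [-0.1, 0, -0.3, 0, 1.3], [-0.1, 0, -0.3, 0, 1.3], [0, 0, 0, 0, 1.2], [0, 0, 0, 0, 0.8], [0, 0, 0, 0, 0], [0, 0, 0, 0, 0], [0, 0, 0, 0, 0]]
  ]
}}

```text
clock: 19.85
tool_pos: [0.6152, 0.0395, 0.11]
orientation: [-180.0, -0.0, -174.2]
force: [-1.2, -0.2, -0.8]
opening: 0.0116
gripper_force: 30.0
```

```bash
python3 y.py w18; python3 m.py s18 .2 | grep -v z
```

```text
platen slope 0.414 H -0.002
[[-0.108  -0.0443 -0.0021  0.0706]
 [-0.088  -0.0445 -0.001   0.0789]
 [-0.072  -0.0442 -0.0018  0.0864]]
yaw L,R deg [np.float64(0.81), np.float64(0.92)] slope 0.41
platen edges yaw [np.float64(0.49), np.float64(0.04)] [-0.095  -0.1307  0.0466]
tcp [0.6153 0.0395 0.11  ] jig [-0.0502 -0.0222] f [-1.1 -0.1 -0.7] m [-0.03  0.33 -0.04]
platen right 835 -0.0013
 slope 0.415
platen left 367 -0.0013
 slope 0.41
```

Request:
{"fn": "step_arm", "kwargs": {
  "moves": [
    [[0.01, -0.1, 0, 0, 0], [0.01, -0.07, 0, 0, 0], [0, 0, 0, 0, 0]]
  ]
}}

```text
clock: 20.25
tool_pos: [0.6154, 0.0387, 0.1101]
orientation: [179.9, -0.0, -174.2]
force: [-3.5, 4.1, -0.4]
opening: 0.0117
gripper_force: 30.0
```

Request:
{"fn": "step_arm", "kwargs": {
  "moves": [
    [[0, -0.05, 0, 0, 0], [0, 0, 0, 0, 0]]
  ]
}}

```text
clock: 20.45
tool_pos: [0.6154, 0.0385, 0.1101]
orientation: [179.9, -0.0, -174.1]
force: [-5.0, 6.9, 1.2]
opening: 0.0119
gripper_force: 30.1
```

Request:
{"fn": "step_arm", "kwargs": {
  "moves": [
    [[0, -0.04, 0, 0, 0], [0, 0, 0, 0, 0]]
  ]
}}

```text
clock: 20.65
tool_pos: [0.6154, 0.0384, 0.1102]
orientation: [179.9, 0.0, -174.1]
force: [-4.8, 5.5, 0.5]
opening: 0.0115
gripper_force: 30.1
```

Request:
{"fn": "step_arm", "kwargs": {
  "moves": [
    [[0, 0.05, 0, 0, 0], [0, 0, 0, 0, 0]]
  ]
}}

```text
clock: 20.85
tool_pos: [0.6154, 0.0386, 0.1101]
orientation: [179.9, -0.0, -174.1]
force: [-4.5, 5.8, 0.7]
opening: 0.0115
gripper_force: 30.0
```

```bash
python3 y.py w19; python3 - <<'E'
from h import *
p=cv2.imread('pics/w19.png');t,_,_=snap('top','t19.png')
c=np.zeros((450,800,3),np.uint8);c[:,:400]=cv2.resize(t[150:270,267:373],(400,450));c[:,400:]=cv2.resize(p[150:400,210:432],(400,450))
cv2.imwrite('pics/c19.png',c)
E
```

```text
platen slope 0.413 H -0.002
[[-0.108  -0.0458 -0.0033  0.0706]
 [-0.088  -0.0455 -0.0026  0.0789]
 [-0.072  -0.0447 -0.0026  0.0863]]
yaw L,R deg [np.float64(1.39), np.float64(1.14)] slope 0.412
platen edges yaw [np.float64(0.04), np.float64(0.37)] [-0.095  -0.1301  0.0467]
```

View pics/c19.png

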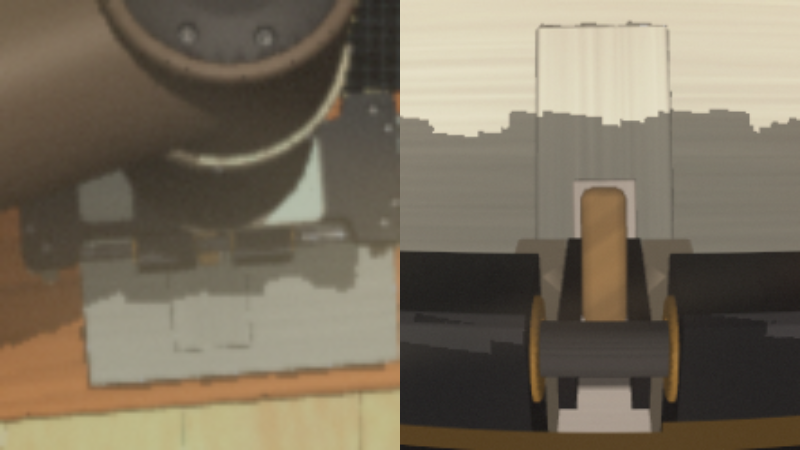

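The picture shows the plate square and flush on the face, with its edges at x=535 and 668 in the wrist view. The collar is hidden under the hand. Now the press along the normal.

Request:
{"fn": "step_arm", "kwargs": {
  "moves": [
    [[0, 0.04, 0, 0, 0], [0.05, 0, -0.11, 0, 0], [0.05, 0.01, -0.11, 0, 0], [0.05, 0, -0.11, 0, 0], [0, 0, 0, 0, 0], [0, 0, 0, 0, 0]]
  ]
}}

```text
clock: 21.55
tool_pos: [0.6169, 0.0389, 0.1072]
orientation: [179.9, 0.0, -174.1]
force: [-5.1, 5.2, 3.9]
opening: 0.0114
gripper_force: 30.0
```

```bash
python3 y.py w20; python3 m.py s20 .2 | grep -v z
```

```text
platen slope 0.413 H -0.0051
[[-0.108  -0.0275 -0.0038  0.0674]
 [-0.088  -0.046  -0.0026  0.0754]
 [-0.072  -0.0451 -0.0025  0.0825]]
yaw L,R deg [np.float64(-13.43), np.float64(1.77)] slope 0.406
platen edges yaw [np.float64(10.45), np.float64(0.22)] [-0.095  -0.1302  0.047 ]
tcp [0.6169 0.0389 0.1072] jig [-0.0487 -0.023 ] f [-4.7  5.5  2.7] m [2.02 1.71 0.11]
platen right 830 -0.0045
 slope 0.412
platen left 366 -0.0046
 slope 0.416
```

```bash
cat > f.py <<'E'
from h import *
import sys
o=np.array([.663,.0667,.134]);a=np.deg2rad(5.8);J=np.array([[np.cos(a),np.sin(a)],[-np.sin(a),np.cos(a)]])
for n in('wrist','scene'):
    p,d,i=snap(n);P=cloud(d,i,n=='wrist').reshape(-1,3);P[:,:2]=(P[:,:2]-o[:2])@J.T;P=P[~np.isnan(P[:,0])]
    h=(P[:,2]-.134)*np.cos(.414)-P[:,0]*np.sin(.414)+.0193
    def fit(k):
        A=np.c_[P[k,0]/np.cos(.414),P[k,1],np.ones(k.sum())];y=h[k]
        for _ in range(3):
            c=np.linalg.lstsq(A,y,rcond=None)[0];r=abs(A@c-y);g=r<.0015;A,y=A[g],y[g]
        return c,len(y)
    X=(P[:,0]>-.106)&(P[:,0]<-.07)
    pl=X&(abs(h+.003)<.005)&(((P[:,1]>-.12)&(P[:,1]<-.055))|((P[:,1]>.005)&(P[:,1]<.04)))
    c,m=fit(pl);c2,m2=fit(X&(P[:,1]>-.042)&(P[:,1]<-.006)&(abs(h-.0025)<.005))
    print(n,'platen',c.round(4),m,'plate',c2.round(4),m2,'height at near/far end',[(np.dot(c2-c,[x/np.cos(.414),-.024,1])*1e3).round(2) for x in(-.107,-.05,-.005)])
E
python3 f.py
```

```text
wrist platen [-0.0012  0.002  -0.005 ] 9270 plate [-0.0009  0.004   0.0011] 3883 height at near/far end [np.float64(6.03), np.float64(6.05), np.float64(6.06)]
scene platen [ 0.0045  0.0004 -0.0039] 638 plate [0.0026 0.0004 0.0018] 242 height at near/far end [np.float64(5.94), np.float64(5.82), np.float64(5.74)]
```

Request:
{"fn": "step_arm", "kwargs": {
  "moves": [
    [[0.02, 0, -0.04, 0, 0], [0, 0, 0, 0, 0], [0, 0, 0, 0, 0]]
  ]
}}

```text
clock: 22.05
tool_pos: [0.617, 0.0389, 0.107]
orientation: [179.9, 0.0, -174.1]
force: [-5.8, 5.2, 4.7]
opening: 0.0115
gripper_force: 30.0
```

```bash
python3 f.py; python3 m.py s21 .2 | grep -v z
```

```text
wrist platen [-0.0002  0.0025 -0.0052] 9311 plate [0.0004 0.005  0.0009] 3876 height at near/far end [np.float64(5.98), np.float64(6.01), np.float64(6.04)]
scene platen [-0.0034  0.0024 -0.0048] 631 plate [0.0051 0.0111 0.0021] 233 height at near/far end [np.float64(5.67), np.float64(6.2), np.float64(6.61)]
tcp [0.617 0.039 0.107] jig [-0.0486 -0.0229] f [-5.7  6.1  3.8] m [2.05 1.98 0.17]
platen right 834 -0.0046
 slope 0.415
platen left 363 -0.0048
 slope 0.412
```

The face is pressed about 3.8 mm, the plate is flush, and the fork is held against the collar. I'm handing in.

```bash
python3 -c "from plant import close_job; print(close_job())"
```

```text
the job is handed in; nothing more can be done
None
```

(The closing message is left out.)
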